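# Peel the print plate off its spring-catch dock and hold it up for inspection

### The arm

A 7-joint arm with a two-finger parallel gripper is mounted at the origin on the work surface. World frame = base frame: x ahead of the robot, y to its left, z up, the work surface at z = 0. Lengths are in m, angles in rad, forces in N, time in s.
With the tool pointing down it reaches from about 0.4 to 0.875 m from the base axis. Payload 19.3 kg.
Tool frame: the origin (TCP) lies at the very end of the fingers, on their centre line; the grasp point (between the pads) lies 19 mm behind it; z points along the fingers, y is the line along which they close (so a half turn about z gives the same grasp; the last joint's range is limited). The gripper opens to 85 mm and grips with 20 to 120 N. Pads are 22 mm wide; open, the fingers measure 114 mm over their backs; the gripper's body (76 mm by 85 mm) begins 54 mm behind the grasp point. The pads swing forward as they close: fully open they stand 13 mm farther back than shut.
Start: joints at [1.213, 0.521, -0.036, 1.599, 0.021, 1.021, -0.113], TCP at [0.177, -0.599, 0.195] pointing down, gripper open.
Joint ranges: [-2.91, 2.91], [-0.3, 2.13], [-1.5, 1.42], [0.17, 2.43], [-1.26, 4.41], [0.16, 1.93], [-2.52, 2.52]. Speed limits (rad/s): [1.89, 1.89, 2.39, 2.39, 3.01, 3.01, 3.01].

### API

Orientations are given as [roll, pitch, yaw] about the fixed x, y, z axes, in that order (R = Rz(yaw) Ry(pitch) Rx(roll)).
In Python, from workcell import bot, grab_frame, calibration, job gives the robot as it stands.
- The arm moves only by the tool tcp_steps, called in YAML: its name, and indented under it one key for each argument. Schema: {"type":"object","properties":{"plan":{"type":"object","properties":{"increments":{"type":"array","items":{"type":"array","items":{"type":"number"},"minItems":7,"maxItems":7},"minItems":1,"maxItems":5}},"additionalProperties":false,"required":["increments"]},"grip_n":{"type":"number"},"only":{"type":"string"},"quiet":{"type":"boolean"},"lines":{"type":"string"}},"required":["plan"],"additionalProperties":false}. plan is an object whose key "increments" holds a list of rows, 1 to 5 of them, each of 7 numbers: the finger opening in m, then dx, dy, dz in fractions of the full range, 1 being 0.4 m, then a rotation vector rx, ry, rz in parts of the range, where 1.0 means 90 degrees; each row is the pose to reach, as a shift and turn from the pose commanded when the call began, along the tool's axes at that moment; what a row does not reach only later rows make up. A row lasts 1/8 s, in which the tool goes at most 0.0625 m and 0.188 rad, less where a joint would pass 70% of its speed; a pose out of reach is approached as far as the arm can. The fingers move at their own pace and stop on an object; grip_n is the grip in N (left out, the last holds). Time passes only in rows, so rows that do not move let the fingers close. The tool returns the time, the measured TCP pose, the force, the opening and the grip force at its end. only (a regular expression) keeps the lines of the reply that match it, lines (a string "A,B") keeps lines A to B, and quiet returns only ok. Input that does not fit is refused with a message, and nothing moves.
- bot.observe(): the state, without advancing time (a new reading comes with each control period).
- grab_frame(name): name is "scene" or "top" or "wrist"; returns (picture, depth): 480x640x3 uint8, blue, green, red; 480x640 float32, m along the optical axis (not along the pixel's ray), 0 where there is no reading.
- calibration(name): a dict with "vfov" (degrees; the focal length in pixels is half the picture's height over the tangent of half this angle, whatever the lens; pixels are square), "cx", "cy" (the principal point, pixels), "eye" and "attitude" of the camera in the world. Camera axes: x right, y down, z forward; pixel columns grow to the right and rows downward; lengths in m; the calibration is good to about 2 mm. A picture is of the moment at which its call begins: read the wrist's pose just before it. calibration takes no time and is no camera call; for the wrist camera it gives the pose at the moment of the call.
- job.job_done(): hands the job in; it is judged then, once.
The state is a dict: "clock": time; "qpos": joint angles; "qd": joint speeds; "joint_efforts": joint torques, N m; "position": TCP position; "tool_rot": TCP orientation; "force": force on the tool from outside, world axes, zero at the start; "moment": the same for the moment, N m; "grip_width": finger opening in m; "finger_force": force on a finger pad.
Only numpy, scipy, OpenCV 4.12 (cv2) and the standard library are available. Lean on these libraries where they do the work, as an engineer would, in place of code of your own. Each camera call takes 0.05 s, during which the arm holds its last target. There are 200 camera calls.

### The job

Open the dock's clamp by turning the white handwheel counter-clockwise (seen from above) by its red crank, a full turn and on to its stop. Then take the print plate by its orange corner tab and peel it out of the spring catches of its dock: raise the tab corner first, a good 3 cm while the opposite corner is still down, leaving the black mat below it in place. Carry it over the green inspection pad and finish still holding it there, level, prints up, centred over the pad and about 17 cm above the desk; leave everything else on the desk alone.

Things in the scene. Friction and masses are not known exactly. Their poses are not given: they have to be found in the camera images.
- dock: Fixed plate dock. Origin on the desk under the centre of the 216 x 216 mm square bed; x, y along its sides, z up. On it, centred: aluminium bed (top at z 20 mm), black mat in a low rim (tops at z 24), print plate (z 24 to 28). On the +y side a grey gearbox (64 x 56 mm, centre at y +165, top at z 60) with a white handwheel on top.
- lip (a point): Inner edge of the orange clamp jaw (50 mm wide, top at z 42) at the middle of the plate's +y edge. Closed, its lip reaches 8 mm over the plate, 2 mm above it, and blocks lifting; the handwheel moves it outwards (+y), 12 mm over its whole travel, to 4 mm clear of the plate.
- handwheel (a joint): Angle of the white handwheel about its upright axis (rad): 0 = clamp fully closed, growing counter-clockwise seen from above, stop at 7.0 = clamp fully open (a little over one full turn). Starts between 0 and 0.35. Stiff: stays where it is left; about 1.5 N at the crank turns it. Wheel rim 104 mm over all, rim top at z 79 mm.
- wheel_axis (a point): Point on the handwheel's upright axis, at dock x 0, y +165 mm, z 70 mm. Fixed to the dock, axes as the dock.
- crank_grip (a point): Point on the axis of the red upright crank handle, a cylinder 16 mm in diameter on the wheel's rim, 46 mm from the wheel's axis; it spans z 81 to 117 mm, this point is at z 103. The handle spins freely on its pin, so it can be pinched from above and led round with the gripper's heading unchanged.
- plate: Rigid brass-coloured print plate, 180 x 180 x 4 mm, about 0.3 kg, small prints fixed on its middle (to 26 mm high). Origin: centre of its underside; axes along its sides as the dock's. Four sprung white rollers, two on each x side, overlap its edges by 2 mm; each holds about 6 N until that spot is 5 mm up: straight pull 27 N, peeling half that. A tilt of 0.2 rad about the far corner frees it.
- tab (a point): Orange upright finger tab at the plate's (-x, -y) corner, 115 mm from the plate's centre on the diagonal: 10 mm thick along the diagonal, 24 mm wide across it, 30 mm tall above the plate (z 28 to 58 mm). This point is on its middle line, 24 mm above the plate's underside. Axes as the plate. Pinch from above, fingers closing along the diagonal.
- near_corner (a point): Point on the plate's underside at the tab corner (x, y = -86 mm).
- far_corner (a point): Point on the plate's underside at the corner diagonally across from the tab (x, y = +88 mm).
- rubber_mat: Black rubber mat, 182 x 182 x 4 mm, 0.3 kg, under the plate. Origin at the centre of its underside. Lies loose in the dock's rim.
- pad: Green inspection pad with a white middle, 180 x 180 x 6 mm, fixed flat on the desk. Origin at the centre of its underside.
- spool: Bystander: filament spool lying flat, black flanges, blue filament, 176 diameter x 60 high. Origin at its underside.
- glue_stick: Bystander: glue stick standing, 32 diameter x 90 high. Origin at its underside.
- spray_bottle: Bystander: white bottle standing, 60 diameter x 120 high. Origin at its underside.
- nozzle_cup: Bystander: white ceramic cup, 64 diameter x 70 high. Origin at its underside.
- screwdriver: Bystander: screwdriver lying flat. Origin at its underside.
- wrench: Bystander: wrench lying flat. Origin at its underside.
- caliper: Bystander: caliper lying flat, 200 long. Origin at its underside.
- parts_bin: Bystander: yellow open parts bin, 140 x 200 x 60 high. Origin at its underside.

How it is judged:
By the outcome, as a careful person would: the job done as asked, in the order asked, and still so for the second after the job is handed in, while the arm keeps its last pose, push and grip.
It also fails if it takes over 64 s, if anything falls off the work surface, if the arm or the gripper's body presses on something with over 40 N, if the wrist force passes 120 N, or if a joint passes its speed limit or range.

## Working session

There is one attempt and no reset: what is moved stays moved. The work goes in short steps, Python scripts to look and compute and a tool call to move; the robot and the scene stay as the last step left them, time stands still between calls to the robot, and variables do not carry over. Pictures are saved under pics/ and viewed, at most 10 in all, crops included, and the job is handed in when it is done.

```bash
ls; mkdir -p pics; python3 - <<'E'
from workcell import bot, grab_frame, calibration
import cv2,numpy as np
for n in("scene","top"):
    im,d=grab_frame(n);cv2.imwrite(f"pics/{n}0.png",im);np.savez(f"{n}0.npz",im=im,d=d);print(n,calibration(n))
print(bot.observe())
E
```

```text
pics
scene {'vfov': 46.2494012283359, 'cx': 319.2538205845606, 'cy': 238.8193271083649, 'eye': array([ 1.67057284, -0.14498842,  1.12918438]), 'attitude': array([-2.32091315,  0.00459626,  1.45477678])}
top {'vfov': 43.56263313523232, 'cx': 316.054930666602, 'cy': 239.96741865386298, 'eye': array([ 0.32386007, -0.03187619,  1.90444552]), 'attitude': array([-2.99428457,  0.01842138, -1.57258756])}
{'clock': 0.1, 'qpos': array([ 1.21276135,  0.52193321, -0.03630306,  1.5999677 ,  0.02118973,
        1.02111696, -0.11279683]), 'qd': array([-1.10056936e-03,  7.24594236e-04, -1.02279794e-03, -1.91363704e-03,
        8.01838864e-04, -6.65384663e-05,  1.45718559e-04]), 'joint_efforts': array([ 4.52522188e-03, -9.28481269e+01,  1.98416725e+00, -3.70530868e+01,
        1.81009521e-02,  5.33755927e-03, -8.75932346e-05]), 'position': array([ 0.1772747 , -0.5989619 ,  0.19429081]), 'tool_rot': array([-3.14055494e+00,  7.75656715e-05,  2.87800998e-01]), 'force': array([ 0.92967792,  0.01373676, -0.14579617]), 'moment': array([-0.01807347, -0.01623131,  0.00092677]), 'finger_force': 0.0, 'grip_width': 0.08548723765158057}
```

View pics/top0.png

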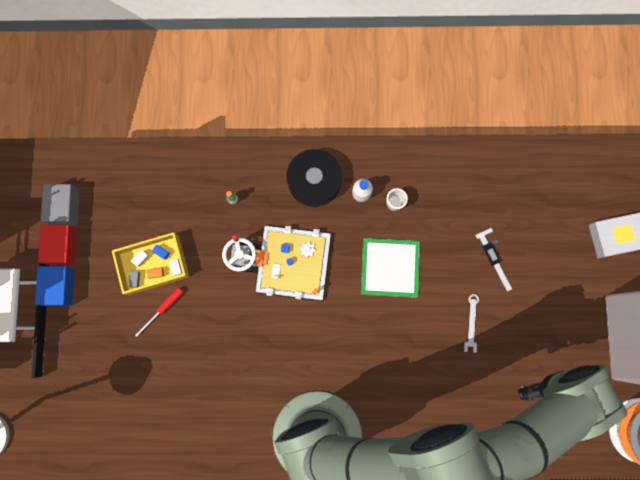

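View pics/scene0.png

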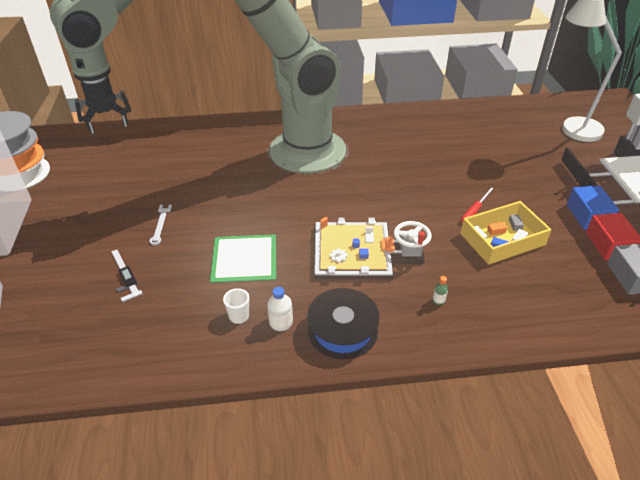

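The top view shows the dock at about (293,263), the handwheel at (239,254) with its red crank at (235,239), the orange tab at (317,291) and the pad at (390,268). The scene view shows the same layout: tab (324,223), crank (422,237), pad (244,258).

```bash
cat > h.py <<'E'
import cv2,numpy as np
from scipy.spatial.transform import Rotation as R
from workcell import bot, grab_frame, calibration
def ray(c,uv):
    f=240/np.tan(np.radians(c['vfov']/2))
    d=np.c_[(np.atleast_2d(uv)-[c['cx'],c['cy']])/f,np.ones(len(np.atleast_2d(uv)))]
    return np.array(c['eye']),R.from_euler('xyz',c['attitude']).apply(d)
def onz(c,uv,z):
    e,d=ray(c,uv); return e+d*((z-e[2])/d[:,2])[:,None]
def tri(obs):  # [(calib,uv)...] -> point, miss
    A=np.zeros((3,3));b=np.zeros(3);P=[]
    for c,uv in obs:
        e,d=ray(c,uv);d=d[0]/np.linalg.norm(d[0]);M=np.eye(3)-np.outer(d,d);A+=M;b+=M@e;P.append((M,e))
    p=np.linalg.solve(A,b);return p,max(np.linalg.norm(M@(p-e)) for M,e in P)
RNG=dict(red=[(0,150,90),(6,255,255)],orange=[(7,170,120),(17,255,255)],yellow=[(18,90,120),(32,255,255)],green=[(45,120,60),(85,255,255)])
def blobs(im,col,roi=None,amin=8):
    hsv=cv2.cvtColor(im,cv2.COLOR_BGR2HSV);m=cv2.inRange(hsv,*map(np.array,RNG[col]))
    if roi: k=np.zeros_like(m);k[roi[1]:roi[3],roi[0]:roi[2]]=255;m&=k
    cs=[c for c in cv2.findContours(m,cv2.RETR_EXTERNAL,cv2.CHAIN_APPROX_NONE)[0] if len(c)>3 and cv2.contourArea(c)>=amin]
    return sorted(cs,key=cv2.contourArea,reverse=True)
def mid(c): return np.array(cv2.minAreaRect(c)[0])
E
python3 - <<'E'
from h import *
np.set_printoptions(precision=4,suppress=True)
ct,cs=calibration('top'),calibration('scene')
t=np.load('top0.npz')['im'];s=np.load('scene0.npz')['im']
rt={'tab':('orange',(308,280,328,300)),'crank':('red',(225,228,250,262)),'jaw':('orange',(248,240,275,275)),'pad':('green',(350,225,430,310)),'plate':('yellow',(250,220,335,305))}
rs={'tab':('orange',(312,212,332,234)),'crank':('red',(408,222,435,252)),'jaw':('orange',(376,230,400,260)),'pad':('green',(200,225,290,290)),'plate':('yellow',(305,210,400,285))}
for k in rt:
    a=blobs(t,rt[k][0],rt[k][1],4);b=blobs(s,rs[k][0],rs[k][1],4)
    print(k,[(mid(c),cv2.contourArea(c)) for c in a[:2]],[(mid(c),cv2.contourArea(c)) for c in b[:2]])
    if a and b: print('  tri',tri([(ct,mid(a[0])),(cs,mid(b[0]))]))
    if k in('pad','plate') and a: 
        P=onz(ct,cv2.boxPoints(cv2.minAreaRect(a[0])),.006 if k=='pad' else .028);print('  top',P.mean(0),P[:,:2].tolist())
E
```

```text
tab [(array([315.25, 290.75]), 12.5)] []
crank [(array([234., 237.]), 20.0)] [(array([421.5, 237. ]), 40.0)]
  tri (array([0.6017, 0.2509, 0.1025]), np.float64(0.0003448136560434797))
jaw [(array([261.4615, 257.6923]), 127.5)] []
pad [(array([390.474 , 267.2027]), 3042.0)] []
  top [ 0.518  -0.2329  0.006 ] [[0.4316871360515099, -0.1390792897331627], [0.61166774783649, -0.14805750691306052], [0.6040883122687248, -0.3280114205808218], [0.42461340801875136, -0.31659448246251437]]
plate [(array([292.6524, 262.2503]), 3065.0)] [(array([353., 247.]), 2577.5)]
  tri (array([0.533 , 0.0778, 0.0199]), np.float64(0.001445554291350535))
  top [0.5325 0.076  0.028 ] [[0.4541159656824879, 0.17626644332042174], [0.6337974296838664, 0.15641349700048301], [0.6105071863265493, -0.025478175152625168], [0.43176492318404813, -0.0032175339403250867]]
```

```bash
cat >> h.py <<'E'
np.set_printoptions(precision=4,suppress=True)
def plan(*targets):  # each (x,y,z,yaw) tool-down, or (x,y,z,Rotation); prints shift+rotvec in tool axes
    s=bot.observe();p=s['position'];r=R.from_euler('xyz',s['tool_rot'])
    print('t',round(s['clock'],2),'p',p,'rpy',s['tool_rot'],'F',s['force'],'w',round(s['grip_width'],4),s['finger_force'])
    for t in targets:
        q=t[3] if isinstance(t[3],R) else R.from_euler('xyz',[np.pi,0,t[3]])
        print(np.r_[r.inv().apply(np.array(t[:3])-p),(r.inv()*q).as_rotvec()])
E
python3 -c "
from h import *
plan((.36,-.40,.25,1.1),(.5,-.1,.3,2.236))"
```

```text
t 0.1 p [ 0.1773 -0.599   0.1943] rpy [-3.1406  0.0001  0.2878] F [ 0.9297  0.0137 -0.1458] w 0.0855 0.0
[ 0.2317 -0.139  -0.0556 -0.001  -0.0003 -0.8122]
[ 0.4511 -0.3869 -0.1053 -0.0008 -0.001  -1.9482]
```

Units first: shifts go in shares of 0.4 m and turns go in shares of 90 degrees. So 0.23 m / 0.4 = 0.575, 0.185 m / 0.4 = 0.4625, -0.82 rad / 1.5708 = -0.522.

tcp_steps:
  plan: {"increments": [[0.085, 0.1125, -0.07, -0.03, 0, 0, -0.1082], [0.085, 0.225, -0.14, -0.06, 0, 0, -0.2165], [0.085, 0.35, -0.21, -0.09, 0, 0, -0.3247], [0.085, 0.4625, -0.28, -0.12, 0, 0, -0.4329], [0.085, 0.575, -0.35, -0.14, 0, 0, -0.522]]}

```text
clock: 0.72
position: [0.3592, -0.3984, 0.2512]
tool_rot: [3.141, 0.0, 1.113]
force: [0.3, -0.7, -0.5]
grip_width: 0.0848
finger_force: 0.0
```

```bash
python3 -c "
from h import *
plan((.5,-.14,.3,1.9),(.44,.03,.3,2.236))"
```

```text
t 0.72 p [ 0.3592 -0.3984  0.2512] rpy [3.1413 0.0002 1.1129] F [ 0.3473 -0.7483 -0.5005] w 0.0848 0.0
[ 0.294   0.0121 -0.0488  0.0001  0.0003 -0.7871]
[ 0.42   -0.1168 -0.0489  0.0001  0.0003 -1.1231]
```

Converted, 0.294 m / 0.4 = 0.735, 0.235 m / 0.4 = 0.5875, -0.787 rad / 1.5708 = -0.501.

tcp_steps:
  plan: {"increments": [[0.085, 0.145, 0.005, -0.025, 0, 0, -0.1019], [0.085, 0.2925, 0.0125, -0.05, 0, 0, -0.2037], [0.085, 0.44, 0.0175, -0.075, 0, 0, -0.3056], [0.085, 0.5875, 0.025, -0.1, 0, 0, -0.4074], [0.085, 0.735, 0.03, -0.1225, 0, 0, -0.501]]}

```text
clock: 1.35
position: [0.5008, -0.1405, 0.3002]
tool_rot: [-3.142, 0.0, 1.9]
force: [0.9, -0.8, -0.4]
grip_width: 0.085
finger_force: 0.0
```

```bash
python3 -c "
from h import *
plan((.46,.1,.3,2.236))
im,d=grab_frame('wrist');c=calibration('wrist');print(c);cv2.imwrite('pics/w0.png',im)"
```

```text
t 1.35 p [ 0.5008 -0.1405  0.3002] rpy [-3.1416  0.0002  1.8995] F [ 0.8789 -0.7576 -0.4017] w 0.085 0.0
[ 0.2407  0.039   0.0001 -0.0001  0.0002 -0.3365]
{'vfov': 58.771581160375796, 'cx': 323.1443216082529, 'cy': 240.70927030883962, 'eye': array([ 0.4743, -0.0556,  0.4816]), 'attitude': array([ 2.8116, -0.0041,  0.3442])}
```

View pics/w0.png

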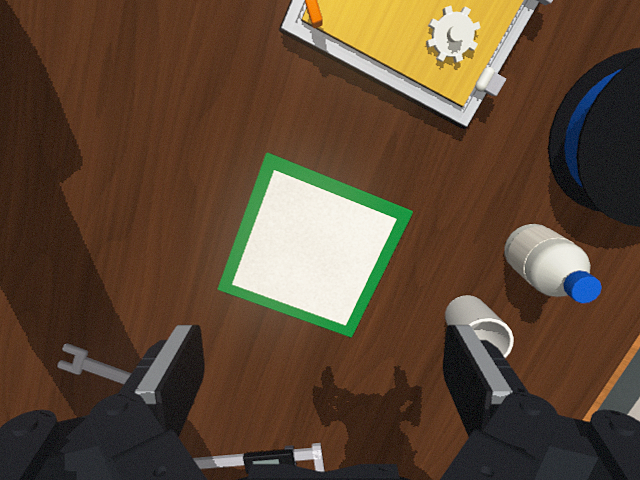

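The wrist view shows the pad centred near (316,245), with the dock's tab corner at the top (313,10).

Converted, 0.302 m / 0.4 = 0.755, 0.24 m / 0.4 = 0.6, -0.14 rad / 1.5708 = -0.0891.

tcp_steps:
  plan: {"increments": [[0.085, 0.155, 0.02, 0, 0, 0, -0.0446], [0.085, 0.305, 0.04, 0, 0, 0, -0.0891], [0.085, 0.455, 0.06, 0, 0, 0, -0.1337], [0.085, 0.6, 0.08, 0, 0, 0, -0.1783], [0.085, 0.755, 0.1, 0, 0, 0, -0.2142]]}

```text
clock: 2.02
position: [0.4414, 0.1583, 0.2998]
tool_rot: [3.142, 0.0, 2.232]
force: [0.4, 0.8, -0.5]
grip_width: 0.0851
finger_force: 0.0
```

```bash
python3 -c "
from h import *
im=cv2.imread('pics/w0.png');s=np.load('top0.npz')['im']
import json
c={'vfov':58.771581160375796,'cx':323.144,'cy':240.709,'eye':[.4743,-.0556,.4816],'attitude':[2.8116,-.0041,.3442]}
g=blobs(im,'green')[0];P=onz(c,cv2.boxPoints(cv2.minAreaRect(g)),.006)
a=cv2.approxPolyDP(g,12,True)[:,0].astype(float);Q=onz(c,a,.006);print('pad',Q.mean(0),Q)
plan((.5,.2,.3,2.236))
cc=calibration('wrist');print(cc['eye'],cc['attitude']);im,d=grab_frame('wrist');cv2.imwrite('pics/w1.png',im);np.savez('w1.npz',im=im,d=d,eye=cc['eye'],att=cc['attitude'])"
```

```text
pad [ 0.5227 -0.2257  0.006 ] [[ 0.4374 -0.1333  0.006 ]
 [ 0.4308 -0.3105  0.006 ]
 [ 0.6074 -0.3193  0.006 ]
 [ 0.6154 -0.1398  0.006 ]]
t 2.02 p [0.4414 0.1583 0.2998] rpy [3.1415 0.0004 2.2323] F [ 0.3886  0.8065 -0.5149] w 0.0851 0.0
[-0.0031  0.0718 -0.0002  0.      0.0004 -0.0037]
[0.3888 0.2232 0.4799] [ 2.8095 -0.0005  0.6616]
```

View pics/w1.png

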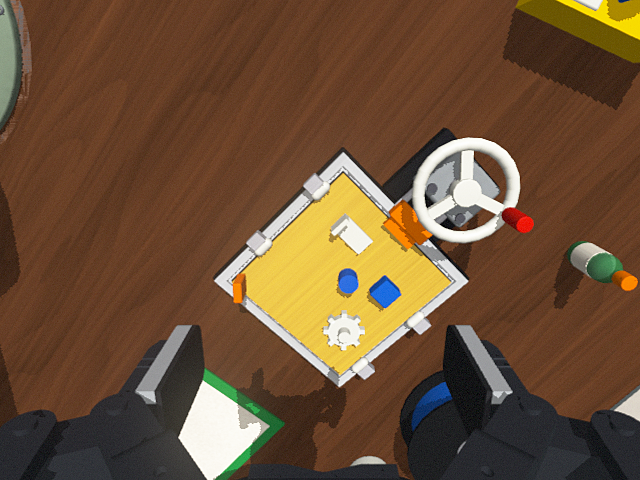

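This view shows the plate with its tab at (239,289), the jaw at (405,225), the wheel centred near (467,190) and the crank from (508,215) at its foot to (525,223) at its top.

Converted, 0.15 m / 0.4 = 0.375, 0.11 m / 0.4 = 0.275.

```bash
cat >> h.py <<'E'
def snap(n):
    c=calibration('wrist');im,d=grab_frame('wrist');cv2.imwrite(f'pics/{n}.png',im);np.savez(n+'.npz',im=im,d=d,**{k:np.array(v) for k,v in c.items()});return c,im
def load(n):
    z=np.load(n+'.npz');c={k:z[k] for k in('eye',)};c['attitude']=z['attitude'] if 'attitude' in z else z['att'];c.update(vfov=58.771581160375796,cx=323.1443,cy=240.7093);return c,z['im']
E
```

tcp_steps:
  plan: {"increments": [[0.085, -0.0125, 0.1375, 0.025, 0, 0, 0], [0.085, -0.025, 0.275, 0.05, 0, 0, 0], [0.085, -0.0275, 0.375, 0.075, 0, 0, 0], [0.085, -0.0275, 0.375, 0.075, 0, 0, 0]]}

```text
clock: 2.58
position: [0.5677, 0.2416, 0.2675]
tool_rot: [-3.139, -0.002, 2.232]
force: [-0.6, -0.2, -1.2]
grip_width: 0.0852
finger_force: 0.0
```

```bash
python3 - <<'E'
from h import *
snap('w2')
for n in('w1','w2'):
    c,im=load(n);print(n,c['eye'])
    for col in('red','orange','yellow'):
        for b in blobs(im,col,None,60)[:4]:
            print(col,mid(b),cv2.contourArea(b),cv2.boxPoints(cv2.minAreaRect(b)).astype(int).tolist())
E
```

```text
w1 [0.3888 0.2232 0.4799]
red [517.4698 219.3289] 485.0 [[498, 217], [508, 202], [536, 221], [525, 236]]
orange [406.6547 225.9415] 1190.0 [[379, 219], [402, 197], [434, 232], [410, 253]]
orange [625.2501 279.25  ] 301.5 [[610, 276], [622, 264], [640, 282], [628, 294]]
orange [239. 288.] 283.5 [[233, 303], [233, 273], [245, 273], [245, 303]]
yellow [341.4124 280.8094] 21557.5 [[232, 280], [342, 171], [450, 281], [340, 389]]
yellow [597.  20.] 1432.5 [[555, 0], [639, 0], [639, 40], [555, 40]]
w2 [0.5157 0.3064 0.4478]
red [356.95 217.85] 411.5 [[343, 207], [361, 201], [370, 227], [352, 233]]
orange [592.3615 356.8321] 1170.0 [[539, 395], [637, 309], [645, 318], [547, 404]]
orange [259.5758 228.7103] 821.0 [[233, 218], [252, 201], [285, 239], [267, 255]]
orange [ 88.5 292. ] 528.0 [[73, 280], [97, 275], [103, 303], [79, 308]]
orange [489.7501 283.75  ] 332.0 [[475, 282], [488, 269], [504, 285], [491, 298]]
yellow [203.3129 283.6181] 22558.0 [[85, 282], [192, 166], [321, 284], [214, 401]]
yellow [496.  20.] 2204.0 [[441, 0], [551, 0], [551, 40], [441, 40]]
```

View pics/w2.png

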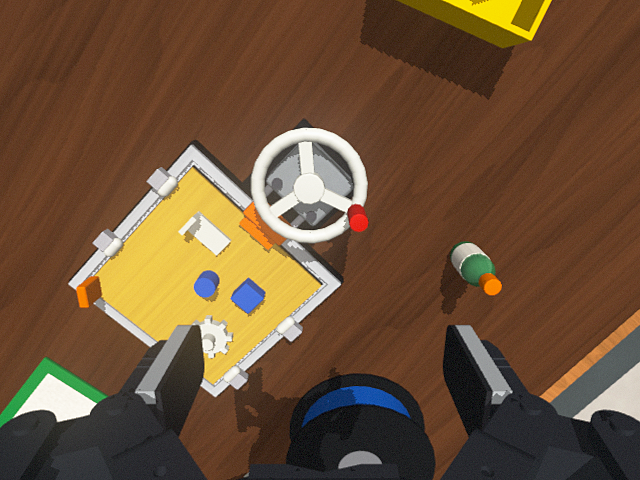

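```bash
python3 - <<'E'
from h import *
W={}
for n,roi in(('w1',(408,130,525,248)),('w2',(246,120,372,248))):
    c,im=load(n);m=cv2.inRange(cv2.cvtColor(im,cv2.COLOR_BGR2HSV),(0,0,185),(180,45,255))
    k=np.zeros_like(m);k[roi[1]:roi[3],roi[0]:roi[2]]=255
    b=max(cv2.findContours(m&k,cv2.RETR_EXTERNAL,cv2.CHAIN_APPROX_NONE)[0],key=cv2.contourArea)
    W[n]=(c,cv2.fitEllipse(cv2.convexHull(b)));print(n,W[n][1])
c1,c2=W['w1'][0],W['w2'][0]
ct,cs=calibration('top'),calibration('scene')
print('wheel tri',tri([(c1,W['w1'][1][0]),(c2,W['w2'][1][0])]))
for n in W: print('  at z.075',onz(W[n][0],W[n][1][0],.075))
print('hub',tri([(c1,(467,193)),(c2,(309,188))]))
print('crank mid',tri([(c1,(517.5,219.3)),(c2,(357,217.9))]),tri([(c1,(517.5,219.3)),(c2,(357,217.9)),(ct,(234,237)),(cs,(421.5,237))]))
print('tab',tri([(c1,(239,288)),(c2,(88.5,292))]),tri([(c1,(239,288)),(c2,(88.5,292)),(ct,(315.3,290.8))]))
for n in('w1','w2'):
    c,im=load(n);h=blobs(im,'yellow')[0]
    P=onz(c,cv2.boxPoints(cv2.minAreaRect(h)),.028);print('plate',P.mean(0),P[:,:2].tolist())
plan((.6,.25,.16,2.236),(.6,.25,.088,2.236))
E
```

```text
w1 ((466.24169921875, 189.1721954345703), (100.24192810058594, 110.2088623046875), 51.066078186035156)
w2 ((308.6986999511719, 184.3565673828125), (114.01123046875, 115.55184936523438), 105.75006103515625)
wheel tri (array([0.5509, 0.2394, 0.0762]), np.float64(4.781304781324362e-07))
  at z.075 [[0.5514 0.2394 0.075 ]]
  at z.075 [[0.551  0.2392 0.075 ]]
hub (array([0.553 , 0.2372, 0.0786]), np.float64(0.0002238358542672278))
crank mid (array([0.5974, 0.2467, 0.1028]), np.float64(0.00033987470180849434)) (array([0.5997, 0.2489, 0.1013]), np.float64(0.003206834292767837))
tab (array([0.4413, 0.0023, 0.0447]), np.float64(0.00024697754427834267)) (array([0.4412, 0.0041, 0.0474]), np.float64(0.000717680836356774))
plate [0.5356 0.0696 0.028 ] [[0.43129442752702496, -0.002348022256187021], [0.45317061372913237, 0.1740829075576663], [0.6321881429211889, 0.15158031152655718], [0.6259296804964012, -0.044965770121210114]]
plate [0.5356 0.0692 0.028 ] [[0.4303442207480134, -0.0029260592102178795], [0.454069600503989, 0.17473383599618827], [0.6324381996018558, 0.15223366470363353], [0.6254165962933872, -0.04711204825899534]]
t 2.62 p [0.567  0.2408 0.2685] rpy [-3.1398 -0.0016  2.2321] F [-0.5546 -0.2529 -0.0391] w 0.0855 0.0
[-0.0132  0.0319  0.1084 -0.0018 -0.0016 -0.0039]
[-0.0133  0.032   0.1804 -0.0018 -0.0016 -0.0039]
```

The second wrist view shows the wheel around (309,186) and the crank at (357,218). The two views agree, so I'm descending on the crank.

Converted, 0.18 m / 0.4 = 0.45, -0.008 m / 0.4 = -0.02.

tcp_steps:
  plan: {"increments": [[0.085, -0.02, 0.0375, 0.125, 0, 0, 0], [0.085, -0.035, 0.07, 0.25, 0, 0, 0], [0.085, -0.035, 0.07, 0.375, 0, 0, 0], [0.085, -0.035, 0.07, 0.45, 0, 0, 0], [0.085, -0.035, 0.07, 0.45, 0, 0, 0]]}

```text
clock: 3.25
position: [0.5968, 0.2451, 0.0887]
tool_rot: [-3.139, -0.001, 2.231]
force: [0.3, -0.5, 0.5]
grip_width: 0.085
finger_force: 0.0
```

```bash
python3 -c "
from h import *
plan((.5975,.247,.087,2.232))"
```

```text
t 3.25 p [0.5968 0.2451 0.0887] rpy [-3.1387 -0.0005  2.231 ] F [ 0.2683 -0.5085  0.4909] w 0.085 0.0
[ 0.001   0.0018  0.0017 -0.0029 -0.0005 -0.001 ]
```

Converted, 0.002 m / 0.4 = 0.005, 0.001 m / 0.4 = 0.0025, 0.0025 rad / 1.5708 = 0.0016.

tcp_steps:
  plan: {"increments": [[0.014, 0.0025, 0.005, 0, 0.0016, 0, 0], [0.014, 0.0025, 0.005, 0, 0.0016, 0, 0], [0.012, 0.0025, 0.005, 0, 0.0016, 0, 0], [0.012, 0.0025, 0.005, 0, 0.0016, 0, 0], [0.012, 0.0025, 0.005, 0, 0.0016, 0, 0]]}
  grip_n: 25

```text
clock: 3.88
position: [0.5989, 0.2484, 0.0899]
tool_rot: [-3.139, 0.0, 2.231]
force: [-0.4, 0.5, -0.3]
grip_width: 0.0118
finger_force: 0.0
```

```bash
python3 - <<'E'
from h import *
s=bot.observe();p=s['position']
C=np.array([.551,.239]);v=p[:2]-C;print('r',np.hypot(*v),'ang',np.arctan2(v[1],v[0]))
r=.046;a0=np.arctan2(v[1],v[0])
plan(*[(*(C+r*np.array([np.cos(a0+k*.4),np.sin(a0+k*.4)])),p[2],s['tool_rot'][2]) for k in range(1,6)])
E
```

```text
r 0.048850843998939575 ang 0.19259609311474254
t 3.88 p [0.5989 0.2484 0.0899] rpy [-3.1392  0.0001  2.2312] F [-0.4305  0.4942 -0.3462] w 0.0118 0.0
[ 0.0189  0.0023 -0.     -0.0024  0.0001 -0.    ]
[ 0.037  -0.0001 -0.     -0.0024  0.0001 -0.    ]
[ 0.0528 -0.0094  0.     -0.0024  0.0001 -0.    ]
[ 0.0637 -0.0241  0.0001 -0.0024  0.0001 -0.    ]
[ 0.068  -0.0418  0.0001 -0.0024  0.0001 -0.    ]
```

The fingers closed past 16 mm with no force, so the handle isn't between them. I'll look.

```bash
python3 - <<'E'
from h import *
c,im=snap('w3');print(c['eye'])
print([ (mid(b),cv2.contourArea(b)) for b in blobs(im,'red',None,20)])
cv2.imwrite('pics/w3c.png',im[60:480])
s,_=grab_frame('scene');cv2.imwrite('pics/s3.png',cv2.resize(s[180:300,350:490],None,fx=4,fy=4))
E
```

```text
[0.5468 0.3136 0.27  ]
[(array([322. , 298.5]), 1923.0)]
```

View pics/w3c.png

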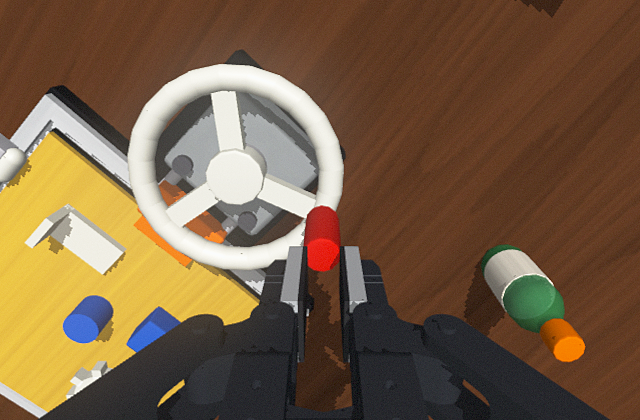

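View pics/s3.png

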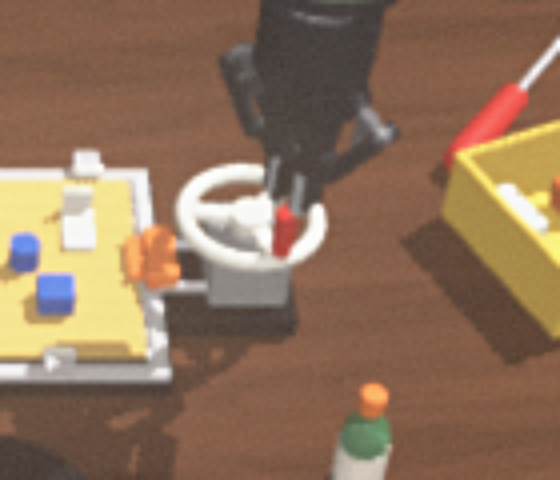

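The wrist picture shows the crank (322,240 in the crop) just ahead of the closed fingers in tool +x, with its lateral alignment right. I'll work out the offset.

```bash
python3 - <<'E'
from h import *
c1,_=load('w1');c2,_=load('w2');c3,_=load('w3')
print(tri([(c1,(517.5,219.3)),(c3,(322,298.5))]),tri([(c2,(357,217.9)),(c3,(322,298.5))]))
print(onz(c3,(322,298.5),.099), onz(c3,(322,314),.117),onz(c1,(525,223),.117),onz(c2,(359,221),.117))
print(onz(c3,(236,235),.079),'hub')
ct,cs=calibration('top'),calibration('scene')
t,_=grab_frame('top');s,_=grab_frame('scene')
print([(mid(b)) for b in blobs(t,'red',(225,228,250,262),4)],[mid(b) for b in blobs(s,'red',(408,222,435,252),4)])
# finger gap in wrist view: tcp projection
f=240/np.tan(np.radians(c3['vfov']/2))
for z in(0,.019):
    p=bot.observe()['position']+[0,0,z];q=R.from_euler('xyz',c3['attitude']).inv().apply(p-c3['eye']);print(z,q[:2]/q[2]*f+[c3['cx'],c3['cy']])
E
```

```text
(array([0.5974, 0.2468, 0.103 ]), np.float64(0.00033273302713267706)) (array([0.5978, 0.2464, 0.1024]), np.float64(8.487252797763946e-05))
[[0.599 0.245 0.099]] [[0.5977 0.2468 0.117 ]] [[0.5971 0.2478 0.117 ]] [[0.5972 0.2479 0.117 ]]
[[0.5526 0.2384 0.079 ]] hub
[] [array([421., 237.])]
0 [326.3822 284.2249]
0.019 [326.6191 303.2612]
```

```bash
python3 - <<'E'
from h import *
d=np.load('w3.npz')['d'];c,im=load('w3')
s=bot.observe();r=R.from_euler('xyz',s['tool_rot'])
for uv in[(295,312),(295,325),(300,340),(350,312),(350,325),(353,340),(322,275),(322,318),(322,326)]:
    e,v=ray(c,uv);P=e+v[0]*d[uv[1],uv[0]];print(uv,im[uv[1],uv[0]],d[uv[1],uv[0]],P,'tool',r.inv().apply(P-s['position']))
print(s['grip_width'],s['finger_force'])
E
```

```text
(295, 312) [153 151 149] 0.1505626 [0.5834 0.2498 0.1359] tool [ 0.0106 -0.0115 -0.0461]
(295, 325) [154 152 152] 0.14193812 [0.5838 0.2502 0.145 ] tool [ 0.0107 -0.0109 -0.0552]
(300, 340) [31 29 34] 0.13300404 [0.5854 0.2517 0.1544] tool [ 0.0108 -0.0088 -0.0646]
(350, 312) [147 145 145] 0.15119123 [0.599  0.2615 0.1353] tool [ 0.0103  0.008  -0.0455]
(350, 325) [153 150 149] 0.14237203 [0.5985 0.2613 0.1446] tool [ 0.0104  0.0074 -0.0548]
(353, 340) [151 148 145] 0.13345565 [0.5987 0.2616 0.1539] tool [ 0.0106  0.0078 -0.0642]
(322, 275) [ 34  42 180] 0.18936293 [0.5928 0.253  0.0959] tool [ 0.0073 -0.002  -0.0061]
(322, 318) [ 27  32 230] 0.17223899 [0.5987 0.2455 0.1173] tool [-0.0022 -0.002  -0.0276]
(322, 326) [  9  27 226] 0.17338152 [0.601  0.2426 0.1174] tool [-0.0059 -0.002  -0.0276]
0.011877943958402335 0.0
```

```bash
python3 - <<'E'
from h import *
s=bot.observe();r=R.from_euler('xyz',s['tool_rot'])
for n in('scene','wrist'):
    c=calibration(n);im,d=grab_frame(n)
    v,u=np.mgrid[0:480,0:640];uv=np.c_[u.ravel(),v.ravel()]
    e,D=ray(c,uv);P=e+D*d.reshape(-1,1);T=r.inv().apply(P-s['position'])
    hsv=cv2.cvtColor(im,cv2.COLOR_BGR2HSV).reshape(-1,3)
    k=(d.ravel()>0)&(abs(T[:,0])<.03)&(abs(T[:,1])<.04)&(T[:,2]<.01)&(T[:,2]>-.1)
    red=(hsv[:,1]>150)&((hsv[:,0]<7)|(hsv[:,0]>174))
    g=k&~red
    print(n,'red tool z',np.percentile(T[k&red],[2,50,98],axis=0))
    for a in np.arange(-.1,.01,.01):
        m=g&(T[:,2]>=a)&(T[:,2]<a+.01)
        if m.any(): print(round(a,2),m.sum(),T[m].min(0),T[m].max(0))
E
```

```text
scene red tool z [[-0.0104 -0.0022 -0.0299]
 [-0.0052  0.0051 -0.0178]
 [ 0.0015  0.0109  0.0031]]
-0.1 79 [-0.017  -0.0384 -0.1   ] [ 0.011   0.0395 -0.0902]
-0.09 81 [-0.0144 -0.0354 -0.0899] [ 0.0117  0.0396 -0.0801]
-0.08 33 [-0.0124 -0.0137 -0.0799] [ 0.0083  0.0226 -0.0703]
-0.07 50 [-0.0124 -0.0174 -0.07  ] [ 0.0131  0.0235 -0.0603]
-0.06 47 [-0.0168 -0.0168 -0.06  ] [ 0.0127  0.0231 -0.0502]
-0.05 35 [-0.0133 -0.0149 -0.0499] [ 0.0077  0.0217 -0.0405]
-0.04 3 [-0.0089  0.0123 -0.0389] [-0.004   0.0158 -0.0325]
-0.03 6 [-0.0052 -0.0055 -0.0298] [ 0.0024  0.0124 -0.0205]
-0.02 2 [-0.0064 -0.0062 -0.0131] [-0.0012 -0.0025 -0.0109]
-0.01 7 [-0.0078 -0.0027 -0.0095] [ 0.0016  0.0113 -0.0001]
-0.0 47 [-0.0245 -0.0398  0.0018] [0.0289 0.014  0.01  ]
wrist red tool z [[-0.0066 -0.0089 -0.0292]
 [ 0.0044 -0.002  -0.0259]
 [ 0.0073  0.005   0.0035]]
-0.1 11447 [-0.0134 -0.04   -0.1   ] [ 0.014  0.04  -0.09 ]
-0.09 5663 [-0.0129 -0.04   -0.09  ] [ 0.0141  0.0394 -0.08  ]
-0.08 1954 [-0.0122 -0.0275 -0.08  ] [ 0.013   0.0246 -0.07  ]
-0.07 1607 [-0.0113 -0.0211 -0.07  ] [ 0.0115  0.0184 -0.06  ]
-0.06 1360 [-0.0113 -0.0211 -0.06  ] [ 0.0116  0.0182 -0.05  ]
-0.05 860 [-0.0122 -0.0209 -0.05  ] [ 0.0114  0.0181 -0.0403]
-0.04 5 [ 0.0097 -0.0119 -0.0399] [ 0.0098  0.0087 -0.0396]
-0.02 3 [-0.001  -0.0099 -0.0163] [ 0.0008  0.0059 -0.0109]
-0.01 3 [-0.0008 -0.0099 -0.0095] [ 0.0006  0.0059 -0.0018]
-0.0 884 [-0.0277 -0.04    0.0019] [0.0299 0.006  0.01  ]
```

Both cameras show the real fingertips ending 40 mm short of the reported TCP (at tool z = -0.0405), so the fingers closed above the handle. From here on I'll allow for that. Next: open, go 43 mm lower and pinch.

tcp_steps:
  plan: {"increments": [[0.05, 0, -0.0025, 0, 0, 0, 0], [0.05, 0, -0.0025, 0, 0, 0, 0], [0.05, 0, -0.0025, 0, 0, 0, 0], [0.05, 0, -0.0025, 0.055, 0, 0, 0], [0.05, 0, -0.0025, 0.1075, 0, 0, 0]]}

```text
clock: 4.8
position: [0.5978, 0.2474, 0.0452]
tool_rot: [-3.139, -0.0, 2.231]
force: [-0.4, 0.2, -0.2]
grip_width: 0.0501
finger_force: 0.0
```

tcp_steps:
  plan: {"increments": [[0.0, 0, 0, 0, 0, 0, 0], [0.0, 0, 0, 0, 0, 0, 0], [0, 0, 0, 0, 0, 0, 0], [0, 0, 0, 0, 0, 0, 0]]}
  grip_n: 25

```text
clock: 5.3
position: [0.5982, 0.2478, 0.047]
tool_rot: [-3.14, 0.0, 2.231]
force: [2.7, 1.3, -7.2]
grip_width: 0.0152
finger_force: 25.2
```

```bash
python3 - <<'E'
from h import *
s=bot.observe();p=s['position'];print(s['finger_force'])
C=np.array([.551,.239]);v=p[:2]-C;print('r',np.hypot(*v),'ang',np.arctan2(v[1],v[0]))
r=.046;a0=np.arctan2(v[1],v[0])
plan(*[(*(C+r*np.array([np.cos(a0+k*.35),np.sin(a0+k*.35)])),p[2],s['tool_rot'][2]) for k in range(1,6)])
E
```

```text
25.22144615650177
r 0.04803444660265572 ang 0.1843797489994614
t 5.3 p [0.5982 0.2478 0.047 ] rpy [-3.1396  0.      2.2312] F [ 2.6938  1.3219 -7.2355] w 0.0152 25.22144615650177
[ 0.0162  0.0029 -0.     -0.002   0.     -0.    ]
[ 0.0322  0.0022 -0.     -0.002   0.     -0.    ]
[ 0.047  -0.0041  0.     -0.002   0.     -0.    ]
[ 0.0587 -0.015   0.     -0.002   0.     -0.    ]
[ 0.066  -0.0292  0.0001 -0.002   0.     -0.    ]
```

```bash
python3 - <<'E'
from h import *
r=R.from_euler('xyz',bot.observe()['tool_rot']);a0=.18
f=lambda a:np.array([np.cos(a),np.sin(a),0])*.046
for b in range(4):
    for k in range(1,6): print(b,k,r.inv().apply(f(a0+2*b+.4*k)-f(a0+2*b))[:2].round(3))
E
```

```text
0 1 [0.018 0.005]
0 2 [0.036 0.003]
0 3 [ 0.052 -0.006]
0 4 [ 0.063 -0.021]
0 5 [ 0.067 -0.038]
1 1 [-0.003 -0.018]
1 2 [-0.012 -0.034]
1 3 [-0.027 -0.044]
1 4 [-0.045 -0.048]
1 5 [-0.063 -0.045]
2 1 [-0.015  0.01 ]
2 2 [-0.026  0.025]
2 3 [-0.029  0.043]
2 4 [-0.025  0.061]
2 5 [-0.015  0.076]
3 1 [0.015 0.01 ]
3 2 [0.033 0.013]
3 3 [0.051 0.008]
3 4 [ 0.066 -0.002]
3 5 [ 0.075 -0.018]
```

Converted, 0.067 m / 0.4 = 0.1675, 0.063 m / 0.4 = 0.1575.

tcp_steps:
  plan: {"increments": [[0, 0.045, 0.0125, 0, 0, 0, 0], [0, 0.09, 0.0075, 0, 0, 0, 0], [0, 0.13, -0.015, 0, 0, 0, 0], [0, 0.1575, -0.0525, 0, 0, 0, 0], [0, 0.1675, -0.095, 0, 0, 0, 0]]}
  grip_n: 30

```text
clock: 5.92
position: [0.5264, 0.2762, 0.0469]
tool_rot: [-3.138, 0.002, 2.231]
force: [11.3, -12.7, -9.2]
grip_width: 0.0153
finger_force: 29.9
```

```bash
python3 -c "
from h import *
s=bot.observe();v=s['position'][:2]-[.5525,.2394];print(np.hypot(*v),np.arctan2(v[1],v[0]),s['position']);plan((.5529+.046*np.cos(2.18),.2394+.046*np.sin(2.18),.047,2.231))"
```

```text
0.04512185059138074 2.188317702595308 [0.5264 0.2762 0.0469]
t 5.92 p [0.5264 0.2762 0.0469] rpy [-3.1383  0.0022  2.2314] F [ 11.2704 -12.7318  -9.1903] w 0.0153 29.946056306362152
[ 0.0006  0.0007 -0.0001 -0.0033  0.0022  0.0004]
```

Converted, -0.064 m / 0.4 = -0.16, -0.048 m / 0.4 = -0.12.

tcp_steps:
  plan: {"increments": [[0, -0.0125, -0.045, 0, 0, 0, 0], [0, -0.035, -0.085, 0, 0, 0, 0], [0, -0.07, -0.11, 0, 0, 0, 0], [0, -0.115, -0.12, 0, 0, 0, 0], [0, -0.16, -0.1125, 0, 0, 0, 0]]}
  grip_n: 30

```text
clock: 6.55
position: [0.531, 0.1978, 0.047]
tool_rot: [-3.138, 0.0, 2.231]
force: [2.9, 10.5, -12.9]
grip_width: 0.0151
finger_force: 30.5
```

```bash
python3 -c "
from h import *
s=bot.observe();v=s['position'][:2]-[.5525,.2394];print(np.hypot(*v),np.arctan2(v[1],v[0]))
plan()"
```

```text
0.04679166670834513 -2.047908478656014
t 6.55 p [0.531  0.1978 0.047 ] rpy [-3.1385  0.      2.2308] F [  2.8545  10.4543 -12.8907] w 0.0151 30.523509979248047
```

Converted, 0.076 m / 0.4 = 0.19, 0.001 m / 0.4 = 0.0025.

tcp_steps:
  plan: {"increments": [[0, -0.035, 0.0275, 0.0025, 0, 0, 0], [0, -0.0625, 0.065, 0.0025, 0, 0, 0], [0, -0.07, 0.1075, 0.0025, 0, 0, 0], [0, -0.0625, 0.1525, 0.0025, 0, 0, 0], [0, -0.0375, 0.19, 0.0025, 0, 0, 0]]}
  grip_n: 30

```text
clock: 7.18
position: [0.5997, 0.2345, 0.0464]
tool_rot: [-3.138, -0.001, 2.231]
force: [-24.8, -1.0, 13.4]
grip_width: 0.0149
finger_force: 33.5
```

```bash
python3 -c "
from h import *
s=bot.observe();v=s['position'][:2]-[.5525,.2394];print(np.hypot(*v),np.arctan2(v[1],v[0]))
plan()"
```

```text
0.04742088485910874 -0.10454984144186617
t 7.17 p [0.5997 0.2345 0.0464] rpy [-3.1379 -0.0015  2.2307] F [-24.8226  -0.9514  13.4443] w 0.0149 33.45937192440033
```

Converted, 0.028 m / 0.4 = 0.07, 0.0225 m / 0.4 = 0.0563.

```bash
python3 - <<'E'
from h import *
r=R.from_euler('xyz',bot.observe()['tool_rot']);a0=-.105
f=lambda a:np.array([np.cos(a),np.sin(a),0])*.046
for k in(.3,.6,.7,.8,.9,1.,1.1): print(k,r.inv().apply(f(a0+k)-f(a0))[:2].round(4))
E
```

```text
0.3 [0.0112 0.0079]
0.6 [0.0243 0.0122]
0.7 [0.0289 0.0127]
0.8 [0.0335 0.0128]
0.9 [0.038  0.0124]
1.0 [0.0426 0.0115]
1.1 [0.047  0.0103]
```

tcp_steps:
  plan: {"increments": [[0, 0.03, 0.015, -0.0025, 0, 0, 0], [0, 0.0563, 0.025, -0.0025, 0, 0, 0], [0, 0.07, 0.0263, -0.0025, 0, 0, 0]]}
  grip_n: 30

```text
clock: 7.55
position: [0.5918, 0.2632, 0.047]
tool_rot: [-3.141, 0.0, 2.231]
force: [7.2, 3.2, -8.4]
grip_width: 0.0151
finger_force: 31.2
```

tcp_steps:
  plan: {"increments": [[0, 0, 0, 0, 0, 0, 0]]}

```text
clock: 7.68
position: [0.5916, 0.2636, 0.047]
tool_rot: [-3.141, -0.0, 2.232]
force: [6.7, 6.4, -9.5]
grip_width: 0.0148
finger_force: 31.1
```

Converted, 0.005 m / 0.4 = 0.0125, 0.0025 m / 0.4 = 0.0063.

tcp_steps:
  plan: {"increments": [[0, 0.0063, 0, 0, 0, 0, 0], [0, 0.0125, 0, 0, 0, 0, 0]]}
  grip_n: 30

```text
clock: 7.92
position: [0.5909, 0.2644, 0.0471]
tool_rot: [3.141, 0.004, 2.229]
force: [20.4, -10.5, -10.2]
grip_width: 0.0152
finger_force: 31.0
```

tcp_steps:
  plan: {"increments": [[0, 0.0063, 0, 0, 0, 0, 0], [0, 0.0125, -0.0013, 0, 0, 0, 0]]}

```text
clock: 8.18
position: [0.5902, 0.2651, 0.0472]
tool_rot: [3.141, 0.008, 2.226]
force: [33.6, -17.0, -11.3]
grip_width: 0.0149
finger_force: 31.1
```

tcp_steps:
  plan: {"increments": [[0, 0.0063, -0.0008, 0, 0, 0, 0], [0, 0.01, -0.002, 0, 0, 0, 0]]}

```text
clock: 8.43
position: [0.5876, 0.2683, 0.0473]
tool_rot: [3.139, 0.007, 2.226]
force: [34.4, -10.6, -15.0]
grip_width: 0.015
finger_force: 30.9
```

Converted, -0.12 m / 0.4 = -0.3, -0.05 m / 0.4 = -0.125.

tcp_steps:
  plan: {"increments": [[0.03, 0, 0, 0, 0, 0, 0], [0.05, 0, 0, 0, 0, 0, 0], [0.06, 0, 0, -0.05, 0, 0, 0], [0.06, 0, 0, -0.175, 0, 0, 0], [0.06, -0.125, 0, -0.3, 0, 0, 0]]}

```text
clock: 9.05
position: [0.6072, 0.2414, 0.1645]
tool_rot: [-3.141, -0.002, 2.237]
force: [1.3, -0.7, -0.6]
grip_width: 0.0599
finger_force: 0.0
```

tcp_steps:
  plan: {"increments": [[0.06, -0.125, 0, -0.1, 0, 0, 0], [0.06, -0.2, 0, -0.15, 0, 0, 0], [0.06, -0.2, 0, -0.15, 0, 0, 0]]}

```text
clock: 9.43
position: [0.6597, 0.1729, 0.2238]
tool_rot: [3.141, 0.002, 2.228]
force: [-0.8, -0.0, -0.6]
grip_width: 0.0602
finger_force: 0.0
```

```bash
python3 - <<'E'
from h import *
c,im=snap('w4');plan()
C=np.array([.5515,.2394])
for b in blobs(im,'red',None,60)[:2]:
    P=onz(c,mid(b),.101)[0];v=P[:2]-C;print('crank',mid(b),P,np.hypot(*v),np.arctan2(v[1],v[0]))
cc,i1=load('w1')
for cal,i in((cc,i1),(c,im)):
    m=blobs(i,'orange',None,400)
    for b in m[:3]: print(mid(b),onz(cal,mid(b),.042)[0],cv2.contourArea(b))
cv2.imwrite('pics/w4s.png',im)
E
```

```text
t 9.47 p [0.6582 0.1746 0.2226] rpy [-3.1407  0.0002  2.2301] F [-1.1276  0.5482  0.0739] w 0.06 0.0
crank [326.  45.] [0.5908 0.2629 0.101 ] 0.04578440087350084 0.5386601576823172
[406.6547 225.9415] [0.5422 0.1725 0.042 ] 1190.0
[578.0399 333.0016] [0.938  0.2153 0.042 ] 5853.5
[215.035  108.8804] [0.5453 0.1753 0.042 ] 845.0
[490.6974 171.5286] [0.7588 0.2756 0.042 ] 452.0
```

View pics/w4s.png

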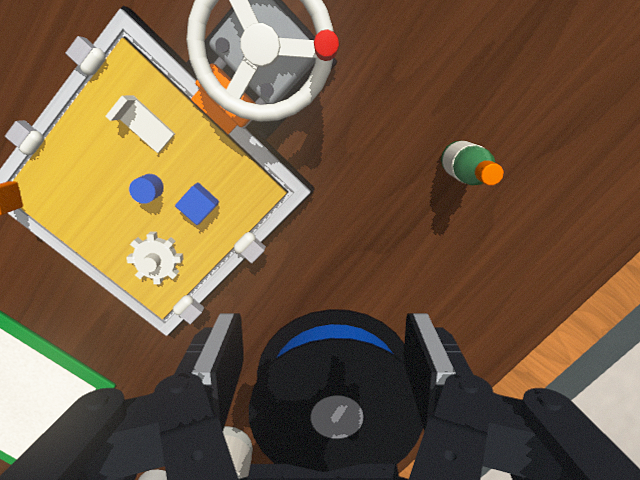

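The wheel's crank is now at (326,45), angle 0.54 past a full turn, where it met a hard stop, and the jaw is clear of the plate. On to the tab.

```bash
python3 - <<'E'
from h import *
d=np.array([np.cos(-.126),np.sin(-.126)]);n=np.array([-d[1],d[0]])
for k in('w1','w4'):
    c,im=load(k)
    for b in blobs(im,'orange',None,400):
        P=onz(c,b[:,0].astype(float),.042)[:,:2]-[.5316,.0747]
        if np.hypot(*P.mean(0))<.14 and len(P): print(k,'jaw dock y min',np.percentile(P@n,[1,5]),'x',(P@d).min(),(P@d).max())
plan((.441,.0035,.1,2.230))
E
```

```text
w1 jaw dock y min [0.0811 0.0812] x -0.027782852375694358 0.02479907663881838
w4 jaw dock y min [0.0935 0.0936] x -0.023920387369810794 0.025707024623934743
t 9.47 p [0.6582 0.1746 0.2226] rpy [-3.1407  0.0002  2.2301] F [-1.1276  0.5482  0.0739] w 0.06 0.0
[-0.0021 -0.2764  0.1229 -0.0009  0.0002  0.0001]
```

Units first: shifts go in shares of 0.4 m and turns go in shares of 90 degrees. So -0.276 m / 0.4 = -0.69, -0.22 m / 0.4 = -0.55.

tcp_steps:
  plan: {"increments": [[0.045, 0, -0.1375, 0.025, 0, 0, 0], [0.045, 0, -0.275, 0.075, 0, 0, 0], [0.045, 0, -0.4125, 0.1375, 0, 0, 0], [0.045, -0.005, -0.55, 0.225, 0, 0, 0], [0.045, -0.005, -0.69, 0.3, 0, 0, 0]]}

```text
clock: 10.1
position: [0.4412, 0.0058, 0.1028]
tool_rot: [-3.139, -0.0, 2.233]
force: [1.7, -1.2, 0.8]
grip_width: 0.0448
finger_force: 0.0
```

tcp_steps:
  plan: {"increments": [[0.045, 0, 0, 0, 0, 0, 0]]}

```text
clock: 10.22
position: [0.4388, 0.0041, 0.102]
tool_rot: [-3.134, -0.002, 2.231]
force: [1.3, 1.1, 0.7]
grip_width: 0.045
finger_force: 0.0
```

```bash
python3 - <<'E'
from h import *
c,im=snap('w5');c2,_=load('w2')
for b in blobs(im,'orange',None,60)[:4]: print(mid(b),cv2.contourArea(b),onz(c,mid(b),.046)[0])
plan((.441,.0035,-.008,2.230))
E
```

```text
[328.5 248. ] 820.0 [0.4412 0.003  0.046 ]
t 10.28 p [0.4417 0.0057 0.1032] rpy [-3.1373 -0.0006  2.2316] F [1.6532 0.6348 0.6369] w 0.0449 0.0
[-0.0014 -0.0015  0.1112 -0.0043 -0.0006  0.0016]
```

Converted, 0.11 m / 0.4 = 0.275, 0.107 m / 0.4 = 0.2675.

tcp_steps:
  plan: {"increments": [[0.045, -0.0025, -0.0038, 0.125, 0, 0, 0], [0.045, -0.0025, -0.0038, 0.225, 0, 0, 0], [0.045, -0.0025, -0.0038, 0.2675, 0, 0, 0], [0.045, -0.0025, -0.0038, 0.275, 0, 0, 0], [0.045, -0.0025, -0.0038, 0.275, 0, 0, 0]]}

```text
clock: 10.9
position: [0.4434, 0.0048, -0.0059]
tool_rot: [-3.14, 0.0, 2.232]
force: [-0.2, 1.1, -0.6]
grip_width: 0.0449
finger_force: 0.0
```

tcp_steps:
  plan: {"increments": [[0.0, 0, 0, 0, 0, 0, 0], [0, 0, 0, 0, 0, 0, 0], [0, 0, 0, 0, 0, 0, 0], [0, 0, 0, 0, 0, 0, 0]]}
  grip_n: 70

```text
clock: 11.4
position: [0.4431, 0.0039, -0.0058]
tool_rot: [-3.14, 0.001, 2.231]
force: [-3.1, 0.2, 13.6]
grip_width: 0.0088
finger_force: 68.5
```

```bash
python3 -c "
from h import *
plan()"
```

```text
t 11.4 p [ 0.4431  0.0039 -0.0058] rpy [-3.1398  0.0009  2.2309] F [-3.1051  0.2425 13.6382] w 0.0088 68.51933598518372
```

Holding the tab (68 N). Now the peel rows: a rotation about the far corner.

```bash
python3 - <<'E'
from h import *
s=bot.observe();p=s['position'];r=R.from_euler('xyz',s['tool_rot'])
F=np.array([.630,.151,.024]);ax=r.apply([1,0,0]);print(ax)
plan(*[(*(F+R.from_rotvec(ax*t).apply(p-F)),R.from_rotvec(ax*t)*r) for t in(.04,.08,.12,.16,.20,.24,.28)])
E
```

```text
[-0.6132  0.7899 -0.0009]
t 11.4 p [ 0.4431  0.0039 -0.0058] rpy [-3.1398  0.0009  2.2309] F [-3.1051  0.2425 13.6382] w 0.0088 68.51933598518372
[-0.     -0.001  -0.0095  0.04    0.     -0.    ]
[ 0.     -0.0017 -0.0191  0.08    0.      0.    ]
[-0.     -0.0019 -0.0287  0.12    0.      0.    ]
[ 0.     -0.0018 -0.0383  0.16    0.      0.    ]
[-0.     -0.0013 -0.0478  0.2     0.      0.    ]
[-0.     -0.0004 -0.0574  0.24    0.     -0.    ]
[ 0.      0.0009 -0.0669  0.28    0.      0.    ]
```

Converted, -0.024 m / 0.4 = -0.06, -0.0191 m / 0.4 = -0.0478, 0.1 rad / 1.5708 = 0.0637.

tcp_steps:
  plan: {"increments": [[0, 0, -0.0013, -0.0125, 0.0127, 0, 0], [0, 0, -0.0025, -0.0238, 0.0255, 0, 0], [0, 0, -0.0035, -0.0358, 0.0382, 0, 0], [0, 0, -0.0043, -0.0478, 0.0509, 0, 0], [0, 0, -0.0045, -0.06, 0.0637, 0, 0]]}
  grip_n: 100

```text
clock: 12.02
position: [0.4402, 0.0027, 0.0177]
tool_rot: [-3.036, -0.001, 2.231]
force: [-9.1, -0.6, 1.2]
grip_width: 0.0084
finger_force: 98.7
```

```bash
python3 -c "
from h import *
plan();print(bot.observe()['moment'])"
```

```text
t 12.03 p [0.4402 0.0027 0.0177] rpy [-3.0363 -0.0008  2.2309] F [-9.1488 -0.613   1.2073] w 0.0084 98.70897889137268
[ 0.4071  1.4449 -0.2101]
```

```bash
python3 - <<'E'
from h import *
c,im=snap('w6');s,_=grab_frame('scene')
cv2.imwrite('pics/p6.png',np.hstack([cv2.resize(s[180:300,290:430],(420,360)),cv2.resize(im,(380,360))]))
E
```

```text
(no output)
```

View pics/p6.png

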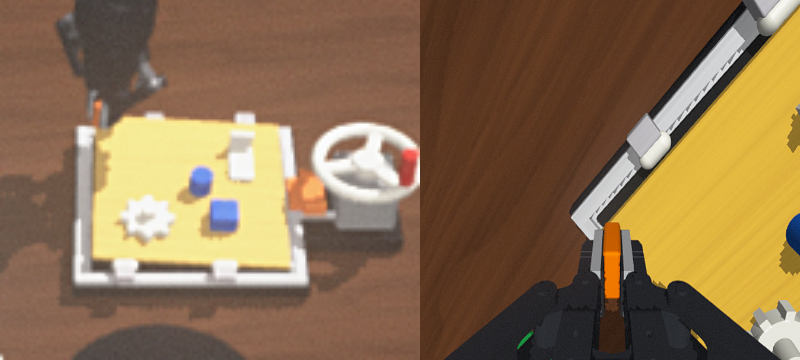

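The left crop shows the tab corner lifted and the plate tilting with the gripper. The wrist crop shows the mat still in its rim and the tab firmly held. Carrying on with the peel.

```bash
python3 - <<'E'
from h import *
s=bot.observe();p=s['position'];r=R.from_euler('xyz',s['tool_rot'])
F=np.array([.630,.151,.024]);ax=r.apply([1,0,0])
plan(*[(*(F+R.from_rotvec(ax*t).apply(p-F)),R.from_rotvec(ax*t)*r) for t in(.03,.06,.09,.12,.14)])
E
```

```text
t 12.12 p [0.4402 0.0026 0.0178] rpy [-3.0361 -0.0006  2.2311] F [-8.2688 -0.7797  2.046 ] w 0.0084 98.91979694366455
[ 0.     -0.0008 -0.0072  0.03    0.     -0.    ]
[ 0.     -0.0015 -0.0144  0.06    0.      0.    ]
[-0.     -0.0019 -0.0216  0.09    0.     -0.    ]
[ 0.     -0.0021 -0.0288  0.12    0.     -0.    ]
[-0.     -0.0021 -0.0336  0.14    0.      0.    ]
```

Converted, -0.0336 m / 0.4 = -0.084, -0.0288 m / 0.4 = -0.072, 0.14 rad / 1.5708 = 0.0891.

tcp_steps:
  plan: {"increments": [[0, 0, -0.002, -0.018, 0.0191, 0, 0], [0, 0, -0.0038, -0.036, 0.0382, 0, 0], [0, 0, -0.0048, -0.054, 0.0573, 0, 0], [0, 0, -0.0053, -0.072, 0.0764, 0, 0], [0, 0, -0.0053, -0.084, 0.0891, 0, 0]]}
  grip_n: 110

```text
clock: 12.75
position: [0.4413, 0.0031, 0.0516]
tool_rot: [-2.896, -0.0, 2.231]
force: [-8.4, -2.8, 3.1]
grip_width: 0.008
finger_force: 107.8
```

tcp_steps:
  plan: {"increments": [[0, 0, 0, 0, 0, 0, 0]]}

```text
clock: 12.88
position: [0.4417, 0.0035, 0.0515]
tool_rot: [-2.897, -0.0, 2.231]
force: [-6.7, -1.8, 2.1]
grip_width: 0.0084
finger_force: 107.8
```

```bash
python3 - <<'E'
from h import *
plan()
s,d=grab_frame('scene');c=calibration('scene')
b=[x for x in blobs(s,'yellow',None,500) if 290<mid(x)[0]<400][0]
m=np.zeros(d.shape,np.uint8);cv2.drawContours(m,[b],-1,255,-1)
y=cv2.inRange(cv2.cvtColor(s,cv2.COLOR_BGR2HSV),*map(np.array,RNG['yellow']));v,u=np.nonzero(cv2.erode(m&y,np.ones((3,3))))
e,D=ray(c,np.c_[u,v].astype(float));P=e+D*d[v,u][:,None]
A=np.c_[P[:,:2],np.ones(len(P))];k=np.linalg.lstsq(A,P[:,2],rcond=None)[0]
g=abs(A@k-P[:,2])<.004;k=np.linalg.lstsq(A[g],P[g,2],rcond=None)[0]
un=np.array([np.cos(.659),np.sin(.659)]);print('slope along diag',k[:2]@un,'across',k[:2]@[-un[1],un[0]])
for w in(-.122,.1245): q=np.array([.5316,.0747])+w*un;print(w,'top z',k[:2]@q+k[2])
E
```

```text
t 12.88 p [0.4417 0.0035 0.0515] rpy [-2.897  -0.0002  2.2314] F [-6.7241 -1.8302  2.0604] w 0.0084 107.84915685653687
slope along diag 0.0794021154065277 across -0.13351385206220373
-0.122 top z 0.05941129305106786
0.1245 top z 0.07898391449877692
```

```bash
python3 - <<'E'
from h import *
un=np.array([np.cos(.659),np.sin(.659)])
def fit(s,d,c,roi,tag):
    y=cv2.inRange(cv2.cvtColor(s,cv2.COLOR_BGR2HSV),*map(np.array,RNG['yellow']));k=np.zeros_like(y);k[roi[1]:roi[3],roi[0]:roi[2]]=255
    v,u=np.nonzero(cv2.erode(y&k,np.ones((3,3))));ok=d[v,u]>0;u,v=u[ok],v[ok]
    e,D=ray(c,np.c_[u,v].astype(float));P=e+D*d[v,u][:,None];A=np.c_[P[:,:2],np.ones(len(P))]
    g=np.ones(len(P),bool)
    for th in(.02,.01,.006,.004): K=np.linalg.lstsq(A[g],P[g,2],rcond=None)[0];g=abs(A@K-P[:,2])<th
    z=[K[:2]@(np.array([.5316,.0747])+w*un)+K[2] for w in(-.122,.1245)]
    print(tag,len(P),g.sum(),'along',K[:2]@un,'across',K[:2]@[-un[1],un[0]],'z near,far',z,'zrange',np.percentile(P[:,2],[5,50,95]))
for n,roi in(('scene',(300,200,400,290)),('top',(250,220,335,305))):
    c=calibration(n);z=np.load(n+'0.npz');fit(z['im'],z['d'],c,roi,n+'0');im,d=grab_frame(n);fit(im,d,c,roi,n)
c,im=snap('w7');d=np.load('w7.npz')['d'];fit(im,d,c,(0,0,640,480),'wrist')
E
```

```text
scene0 1644 1452 along 0.0005913932985138591 across 0.00028351992437438496 z near,far [np.float64(0.0287442475774622), np.float64(0.028890026025545867)] zrange [0.0246 0.0288 0.033 ]
scene 975 817 along -0.23872118419702423 across -0.0021120332380256597 z near,far [np.float64(0.08865336666428258), np.float64(0.029808594759716117)] zrange [0.0522 0.0683 0.08  ]
top0 2255 1320 along 0.0021284344093997817 across -0.003677183545061028 z near,far [np.float64(0.02889703307775357), np.float64(0.029421692159670616)] zrange [0.0214 0.0292 0.0371]
top 466 288 along -0.23786077949914644 across 0.0034611760909173646 z near,far [np.float64(0.08896057974582873), np.float64(0.03032789759928914)] zrange [0.0316 0.0585 0.0737]
wrist 73730 73728 along -0.24037609020962902 across 0.0008916480557587432 z near,far [np.float64(0.08819449711999938), np.float64(0.028941790883325824)] zrange [0.0589 0.067  0.0792]
```

The plate is tilted 0.235 rad, with the near corner's top at 88 mm and the far corner's still at 29 mm, so it is free. Lifting, then levelling.

```bash
python3 - <<'E'
from h import *
s=bot.observe();p=s['position'];r=R.from_euler('xyz',s['tool_rot']);L=(3.1416,0,2.231)
off=np.array([-.0885,-.0708,-.0298])
plan((*(p+[0,0,.04]),r),(*(p+[0,0,.12]),r),(*(np.array([.5316,.0747,.17])+off),2.231))
E
```

```text
t 13.07 p [0.4417 0.0035 0.0514] rpy [-2.8975 -0.0003  2.2314] F [-5.6866 -1.1656  3.0939] w 0.0083 107.88801312446594
[ 0.     -0.0097 -0.0388  0.      0.      0.    ]
[ 0.     -0.029  -0.1164  0.      0.      0.    ]
[-0.0005 -0.0201 -0.0865 -0.2441 -0.0003  0.0004]
```

Converted, -0.1164 m / 0.4 = -0.291, -0.097 m / 0.4 = -0.2425.

tcp_steps:
  plan: {"increments": [[0, 0, -0.0125, -0.05, 0, 0, 0], [0, 0, -0.0243, -0.097, 0, 0, 0], [0, 0, -0.0425, -0.17, 0, 0, 0], [0, 0, -0.06, -0.2425, 0, 0, 0], [0, 0, -0.0725, -0.291, 0, 0, 0]]}
  grip_n: 115

```text
clock: 13.7
position: [0.4428, 0.0038, 0.1737]
tool_rot: [-2.901, 0.001, 2.231]
force: [-0.8, -0.1, -2.5]
grip_width: 0.0078
finger_force: 112.6
```

tcp_steps:
  plan: {"increments": [[0, 0, 0, 0, -0.0318, 0, 0], [0, 0, 0.005, 0, -0.0637, 0, 0], [0, 0, 0.01, 0, -0.0955, 0, 0], [0, 0, 0.0125, 0, -0.1273, 0, 0], [0, 0, 0.0125, 0, -0.1502, 0, 0]]}

```text
clock: 14.32
position: [0.4462, 0.0065, 0.1712]
tool_rot: [-3.137, 0.002, 2.231]
force: [0.3, 0.4, -3.4]
grip_width: 0.0078
finger_force: 112.7
```

```bash
python3 - <<'E'
from h import *
off=R.from_euler('z',.08).apply([-.0885,-.0708,-.0298]);T=np.array([.520,-.229,.17])+off;print(T)
plan((T[0],T[1],T[2],2.311))
E
```

```text
[ 0.4374 -0.3066  0.1402]
t 14.32 p [0.4462 0.0065 0.1712] rpy [-3.137   0.0015  2.2313] F [ 0.2504  0.3844 -3.4125] w 0.0078 112.69448161125183
[-0.2418 -0.1989  0.0323 -0.0046  0.0013 -0.0797]
```

Converted, -0.145 m / 0.4 = -0.3625, -0.12 m / 0.4 = -0.3, -0.05 rad / 1.5708 = -0.0318.

tcp_steps:
  plan: {"increments": [[0, -0.05, -0.0425, 0, 0, 0, -0.0064], [0, -0.125, -0.1025, 0, 0, 0, -0.0127], [0, -0.2125, -0.175, 0, 0, 0, -0.0191], [0, -0.3, -0.25, 0, 0, 0, -0.0255], [0, -0.3625, -0.3, 0.025, 0, 0, -0.0318]]}

```text
clock: 14.95
position: [0.4404, -0.1839, 0.1623]
tool_rot: [-3.135, 0.002, 2.28]
force: [0.4, 0.8, -2.8]
grip_width: 0.008
finger_force: 112.8
```

tcp_steps:
  plan: {"increments": [[0, -0.0625, -0.05, 0.0125, 0, 0, -0.0064], [0, -0.125, -0.1, 0.025, 0, 0, -0.0127], [0, -0.1875, -0.155, 0.04, 0, 0, -0.0191], [0, -0.225, -0.185, 0.05, 0, 0, -0.0191], [0, -0.2413, -0.1975, 0.0558, 0, 0, -0.0191]]}

```text
clock: 15.58
position: [0.4433, -0.3068, 0.1393]
tool_rot: [-3.135, -0.0, 2.31]
force: [0.3, 0.0, -2.9]
grip_width: 0.008
finger_force: 112.8
```

tcp_steps:
  plan: {"increments": [[0, 0, 0, 0, 0, 0, 0], [0, 0, 0, 0, 0, 0, 0]]}

```text
clock: 15.82
position: [0.4435, -0.3052, 0.1391]
tool_rot: [-3.135, -0.0, 2.313]
force: [-0.5, -0.6, -3.3]
grip_width: 0.008
finger_force: 112.8
```

```bash
python3 - <<'E'
from h import *
plan()
for n,roi in(('top',(330,200,450,320)),('scene',(180,180,320,290)),('wrist',(0,0,640,480))):
    c=calibration(n);im,d=grab_frame(n)
    bs=[b for b in blobs(im,'yellow',roi,500)];b=bs[0]
    y=np.zeros(d.shape,np.uint8);cv2.drawContours(y,[b],-1,255,-1);y&=cv2.inRange(cv2.cvtColor(im,cv2.COLOR_BGR2HSV),*map(np.array,RNG['yellow']))
    v,u=np.nonzero(cv2.erode(y,np.ones((3,3))));e,D=ray(c,np.c_[u,v].astype(float));P=e+D*d[v,u][:,None];A=np.c_[P[:,:2],np.ones(len(P))];g=d[v,u]>0
    for th in(.02,.01,.005): K=np.linalg.lstsq(A[g],P[g,2],rcond=None)[0];g=abs(A@K-P[:,2])<th
    q=np.array(cv2.minAreaRect(b)[0]);print(n,len(g),g.sum(),'slope',K[:2],'z at centre',K@[.52,-.229,1],'rect',cv2.minAreaRect(b),onz(c,q,.174)[0])
    if n!='wrist': print('  pad green',[ (mid(x),onz(c,mid(x),.006)[0]) for x in blobs(im,'green',roi,100)[:1]])
s,_=grab_frame('scene');t,_=grab_frame('top');cv2.imwrite('pics/fin.png',np.hstack([s[120:330,160:460],t[190:400,190:490]]))
E
```

```text
t 15.82 p [ 0.4435 -0.3052  0.1391] rpy [-3.1354 -0.0005  2.3125] F [-0.536  -0.6173 -3.3143] w 0.008 112.82876014709473
top 2504 1893 slope [-0.008  -0.0067] z at centre 0.17252975952853056 rect ((393.74200439453125, 257.9496765136719), (63.029598236083984, 62.43008041381836), 2.2906100749969482) [ 0.5271 -0.2252  0.174 ]
  pad green [(array([388.9933, 292.6728]), array([ 0.4369, -0.2267,  0.006 ]))]
scene 1967 1914 slope [-0.0081 -0.0072] z at centre 0.17202077709550376 rect ((238.9679412841797, 215.76226806640625), (46.260643005371094, 71.97547912597656), 87.51044464111328) [ 0.5389 -0.2285  0.174 ]
  pad green []
wrist 71705 71460 slope [-0.0096 -0.0067] z at centre 0.17236668773877933 rect ((578.7205810546875, 259.5633239746094), (300.96929931640625, 435.88568115234375), 47.69428634643555) [ 0.4932 -0.224   0.174 ]
```

View pics/fin.png

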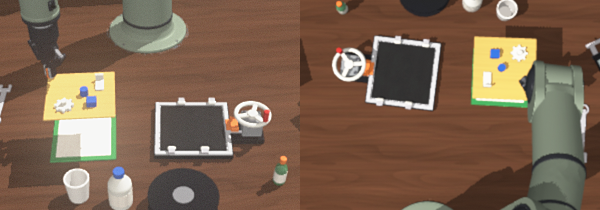

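The final picture shows the mat still in the dock, the jaw open, and the plate over the pad and about level. I'll refine the pad centre from its white middle, then trim.

```bash
python3 - <<'E'
from h import *
cw={'vfov':58.771581160375796,'cx':323.144,'cy':240.709,'eye':[.4743,-.0556,.4816],'attitude':[2.8116,-.0041,.3442]}
for n,c,im,roi in(('top',calibration('top'),np.load('top0.npz')['im'],(362,238,420,298)),('scene',calibration('scene'),np.load('scene0.npz')['im'],(208,232,282,284)),('w0',cw,cv2.imread('pics/w0.png'),(215,150,415,340))):
    m=cv2.inRange(cv2.cvtColor(im,cv2.COLOR_BGR2HSV),(0,0,150),(180,60,255));k=np.zeros_like(m);k[roi[1]:roi[3],roi[0]:roi[2]]=255
    b=max(cv2.findContours(m&k,cv2.RETR_EXTERNAL,cv2.CHAIN_APPROX_NONE)[0],key=cv2.contourArea)
    q=cv2.convexHull(b);W=onz(c,q[:,0].astype(float),.006)[:,:2].astype(np.float32)
    print(n,cv2.minAreaRect(W))
E
```

```text
top ((0.5177404284477234, -0.23197031021118164), (0.15256161987781525, 0.15271276235580444), 86.72470092773438)
scene ((0.5194854140281677, -0.23167327046394348), (0.15383048355579376, 0.15507735311985016), 86.74549865722656)
w0 ((0.5231776237487793, -0.22624967992305756), (0.15111401677131653, 0.15155066549777985), 87.58331298828125)
```

```bash
python3 -c "
from h import *
p=bot.observe()['position'];r=R.from_euler('xyz',bot.observe()['tool_rot'])
plan((*(p+[-.0075,-.0045,.001]),r))"
```

```text
t 16.07 p [ 0.4433 -0.306   0.139 ] rpy [-3.1351 -0.0004  2.3118] F [-0.1706  0.2316 -2.9221] w 0.0082 112.83049464225769
[ 0.0017 -0.0086 -0.0009  0.      0.      0.    ]
```

Converted, -0.0086 m / 0.4 = -0.0215, -0.004 m / 0.4 = -0.01, -0.011 rad / 1.5708 = -0.007.

tcp_steps:
  plan: {"increments": [[0, 0.0025, -0.01, 0, -0.0032, 0, 0], [0, 0.0043, -0.0215, -0.0025, -0.007, 0, 0], [0, 0.0043, -0.0215, -0.0025, -0.007, 0, 0], [0, 0.0043, -0.0215, -0.0025, -0.007, 0, 0], [0, 0.0043, -0.0215, -0.0025, -0.007, 0, 0]]}

```text
clock: 16.7
position: [0.4358, -0.3107, 0.1399]
tool_rot: [3.137, -0.001, 2.311]
force: [-0.2, -0.1, -2.2]
grip_width: 0.008
finger_force: 112.8
```

```bash
python3 - <<'E'
from h import *
plan()
for n,roi in(('top',(330,200,450,320)),('wrist',(0,0,640,480))):
    c=calibration(n);im,d=grab_frame(n);b=blobs(im,'yellow',roi,500)[0]
    y=np.zeros(d.shape,np.uint8);cv2.drawContours(y,[b],-1,255,-1);y&=cv2.inRange(cv2.cvtColor(im,cv2.COLOR_BGR2HSV),*map(np.array,RNG['yellow']))
    v,u=np.nonzero(cv2.erode(y,np.ones((3,3))));e,D=ray(c,np.c_[u,v].astype(float));P=e+D*d[v,u][:,None];A=np.c_[P[:,:2],np.ones(len(P))];g=d[v,u]>0
    for th in(.02,.01,.005): K=np.linalg.lstsq(A[g],P[g,2],rcond=None)[0];g=abs(A@K-P[:,2])<th
    print(n,'slope',K[:2],'z',K@[.52,-.23,1],'centre',onz(c,mid(b),.174)[0])
E
```

```text
t 16.7 p [ 0.4358 -0.3107  0.1399] rpy [ 3.137  -0.0005  2.3114] F [-0.1789 -0.0681 -2.1607] w 0.008 112.8174340724945
top slope [0.0006 0.0003] z 0.17460931791404544 centre [ 0.5187 -0.2315  0.174 ]
wrist slope [-0.0015  0.0012] z 0.17434995166156597 centre [ 0.4867 -0.2297  0.174 ]
```

Level, centred on the pad, underside at 0.170 m.

```bash
python3 -c "
from workcell import job
print(job.job_done())"
```

```text
the job is handed in; nothing more can be done
None
```

I've handed the job in: the clamp is fully open (jaw moved 12 mm) and the peeled plate is held level over the pad centre with its underside at about 17 cm, the mat still in the dock; the first pinch at the crank closed on air because the real fingertips end 40 mm short of the reported TCP, which I allowed for from then on.

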